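Pack a gel casting stand with spacer blocks until snug

ROBOT

A 6-joint arm with a two-finger parallel gripper is mounted at the origin on the work surface. World frame = base frame: x ahead of the robot, y to its left, z up, the work surface at z = 0. Lengths are in mm, angles in degrees, forces in N, time in s.
With the tool pointing down it reaches from about 350 to 850 mm from the base axis. Payload 8.1 kg.
Tool frame: the origin (TCP) lies between the finger pads; the fingertips stand r.nose_length ahead of it and the grasp point (between the pads) lies 3 mm ahead of it (r.nose_length is the distance from the TCP to the fingertips, in mm); x points along the fingers, y is the direction in which the jaws open and shut, and the axes are right-handed (so a half turn about x gives the same grasp; the last joint's range is limited). The gripper opens to 85 mm and grips with 20 to 120 N. Pads are 22 mm wide; open, the fingers measure 114 mm over their backs; the gripper's body (76 mm by 85 mm) begins 54 mm behind the grasp point. The pads swing forward as they close: fully open they stand 13 mm farther back than shut.
Start: joints at [-71.872, 7.471, 85.268, -0, 87.261, -4.893], TCP at [234.665, -552.212, 253.292] pointing down, gripper open.
Joint ranges: [-169.43, 169.43], [-51.17, 129.36], [1.28, 143.12], [-76.62, 256.62], [0, 156.53], [-152.29, 152.29]. Speed limits (degrees/s): [136.94, 136.94, 159.86, 180, 180, 180].

INTERFACE

Orientations are given as [roll, pitch, yaw] about the fixed x, y, z axes, in that order (R = Rz(yaw) Ry(pitch) Rx(roll)).
In Python, from bench import sense, optics, order, r gives the robot as it stands.
- The arm moves only by the tool carry_out, never from a script. Its argument "commands" is one flat list of numbers, 7 for each row, row after row: the shift along the tool's x, y, z in m, then the turn, a rotation vector about the tool's x, y, z in degrees, then the closure, from -1 (fully open) to 1 (shut), so that 0 is half open. A call has 1 to 12 rows; each row is the pose to reach, as a shift and turn from the pose measured when the call began, along the tool's axes at that moment; what a row does not reach only later rows make up. A row lasts 1/8 s, in which the tool goes at most 62.5 mm and 10.7 degrees, less where a joint would pass 70% of its speed; a pose out of reach is approached as far as the arm can. A call with a gripper value outside its range is refused whole. The fingers move at their own pace and stop on an object; "grip_force" is the grip in N (left out, the last holds). Time passes only in rows, so rows that repeat a pose let the fingers close. It gives the time, the measured TCP pose, the force and the opening at its end, in the units of the state.
- sense(): the state, without advancing time (a new reading comes with each control period).
- optics.snapshot(name): name is "scene" or "side" or "wrist"; returns (picture, depth): 400x640x3 uint8, red, green, blue; 400x640 float32, mm along the optical axis (not along the pixel's ray), 0 where there is no reading.
- optics.calibration(name): a dict with "mtx" (3x3 intrinsics, pixels), "k1" (the pictures are not rectified: a ray, as slopes to the right and down, at radius r is drawn at 1 + k1 r^2 times it, then the intrinsics apply), "extrinsics" (4x4, takes a point from camera to world coordinates). Camera axes: x right, y up, looking along -z (the intrinsics and any distortion apply to the point x, -y, -z); pixel columns grow to the right and rows downward; lengths in mm; the calibration is good to about 2 mm. A picture is of the moment at which its call begins: read the wrist's pose just before it. calibration takes no time and is no camera call; for the wrist camera it gives the pose at the moment of the call.
- order.hand_in(): hands the job in, once; it reports no verdict.
The state is a dict: "time": time; "joint_pos": joint angles; "qd": joint speeds; "joint_efforts": joint torques, N m; "tool_pos": TCP position; "tcp_rot": TCP orientation; "ft_force": force on the tool from outside, world axes, zero at the start; "wrist_torque": the same for the moment, N m; "finger_gap": finger opening in mm.
Only numpy, scipy, OpenCV 4.12 (cv2) and the standard library are available. Lean on these libraries where they do the work, as an engineer would, in place of code of your own. Each camera call takes 0.05 s, during which the arm holds its last target. There are 200 camera calls.

TASK

Pack out the gel casting stand: put the two thick white spacer blocks that stand on the bench into the gap between the glass gel cassette and the sliding jaw, one at a time, letting go of each, so that they stand upright side by side in the middle of the stand's width with their broad faces towards the glass. Then slide the jaw up by the grip on its top until it feels snug against the blocks, with no gaps left, and let go.

Things in the scene. Friction and masses are not known exactly. Their poses are not given: they have to be found in the camera images.
- spacer_a: thick white plastic spacer block: 44 mm wide (x), 24 mm thick (y), 60 mm tall (z), 60 to 100 g. Starts standing upright on the bench, turned up to 35 degrees. Origin: centre of its underside. The two blocks are interchangeable; take one from above by its narrow ends (44 mm apart). A 12 mm plate lying flat nearby is not wanted.
- spacer_b: thick white plastic spacer block: 44 mm wide (x), 24 mm thick (y), 60 mm tall (z), 60 to 100 g. Starts standing upright on the bench, turned up to 35 degrees. Origin: centre of its underside. The two blocks are interchangeable; take one from above by its narrow ends (44 mm apart). A 12 mm plate lying flat nearby is not wanted.
- stand: fixed casting stand, turned up to 25 degrees. Grey floor 108 (x) by 200 mm (y), top 8 mm above the bench. Origin: centre of its underside. At its -y end a glass cassette, 70 mm high, free face at y = -70 mm. At +y the jaw, sliding along y on rods at x = +-47 mm (tops 14 mm high). The gap between them is 105 to 130 mm at the start, open above and at the sides.
- jaw_grip (a point): middle of the grip on the jaw, axes as the stand's. Grip 24 (x) by 20 mm (y), from 68 to 102 mm above the bench, this point at 86. Jaw below: 88 mm wide, top 68 mm high, its face 15 mm to -y of this point. Slides to -y to close, 2.5 N friction, stays where left. Its travel ends 34 mm from the cassette: one block stays loose; on both it stops at 48 mm (this point at y = -7 mm in the stand).

How it is judged (in metres and radians):
On the way, in this order (a step that is already met when the one before it is completed fails the run):
1. one spacer block stands upright in the gap between cassette and jaw, let go, while the other is not yet in (((y of spacer_a in the frame of stand above -0.064 m and y of spacer_a in the frame of jaw_grip below -0.021 m and x of spacer_a in the frame of stand between -0.018 and 0.018 m and z of spacer_a in the frame of stand between 0.003 and 0.014 m and angle between spacer_a's own z axis and vertical below 0.17 rad and contact force between the fingers and spacer_a below 0.1 N and linear speed of spacer_a below 0.03 m/s and not (y of spacer_b in the frame of stand above -0.064 m and y of spacer_b in the frame of jaw_grip below -0.021 m and x of spacer_b in the frame of stand between -0.018 and 0.018 m and z of spacer_b in the frame of stand between 0.003 and 0.014 m and angle between spacer_b's own z axis and vertical below 0.17 rad)) or (y of spacer_b in the frame of stand above -0.064 m and y of spacer_b in the frame of jaw_grip below -0.021 m and x of spacer_b in the frame of stand between -0.018 and 0.018 m and z of spacer_b in the frame of stand between 0.003 and 0.014 m and angle between spacer_b's own z axis and vertical below 0.17 rad and contact force between the fingers and spacer_b below 0.1 N and linear speed of spacer_b below 0.03 m/s and not (y of spacer_a in the frame of stand above -0.064 m and y of spacer_a in the frame of jaw_grip below -0.021 m and x of spacer_a in the frame of stand between -0.018 and 0.018 m and z of spacer_a in the frame of stand between 0.003 and 0.014 m and angle between spacer_a's own z axis and vertical below 0.17 rad)))), for 0.2 s.
2. both blocks stand upright in the gap, let go (y of each of spacer_a, spacer_b in the frame of stand above -0.064 m and y of each of spacer_a, spacer_b in the frame of jaw_grip below -0.021 m and x of spacer_a in the frame of stand between -0.018 and 0.018 m and z of spacer_a in the frame of stand between 0.003 and 0.014 m and angle between each of spacer_a, spacer_b's own z axis and vertical below 0.17 rad and contact force between the fingers and spacer_a below 0.1 N and linear speed of each of spacer_a, spacer_b below 0.03 m/s and x of spacer_b in the frame of stand between -0.018 and 0.018 m and z of spacer_b in the frame of stand between 0.003 and 0.014 m and contact force between the fingers and spacer_b below 0.1 N), for 0.2 s.
At the end, for the whole second after the job is handed in: Both blocks stand on the stand's floor between cassette and jaw, at rest, upright within 10 degrees and within 18 mm of the middle of the stand's width, and the jaw is closed up on them with no more than 6 mm of play in all (its grip point less than -1 mm along the stand's y) (y of each of spacer_a, spacer_b in the frame of stand above -0.064 m and y of each of spacer_a, spacer_b in the frame of jaw_grip below -0.021 m and x of spacer_a in the frame of stand between -0.018 and 0.018 m and z of spacer_a in the frame of stand between 0.003 and 0.014 m and angle between each of spacer_a, spacer_b's own z axis and vertical below 0.17 rad and x of spacer_b in the frame of stand between -0.018 and 0.018 m and z of spacer_b in the frame of stand between 0.003 and 0.014 m and y of jaw_grip in the frame of stand below -0.001 m and linear speed of each of spacer_a, spacer_b below 0.02 m/s); the robot touches nothing.
It also fails if it takes over 61 s, if anything falls off the work surface, if the arm or the gripper's body presses on something with over 40 N, if the wrist force passes 120 N, or if a joint passes its speed limit or range.

## Working session

There is one attempt and no reset: what is moved stays moved. The work goes in short steps, Python scripts to look and compute and a tool call to move; the robot and the scene stay as the last step left them, time stands still between calls to the robot, and variables do not carry over. Pictures are saved under pics/ and viewed, about 8 in all and at most 12, crops included, and the job is handed in when it is done.

Besides the shell and the picture viewer there is one more tool, called by a JSON object that holds its "api" and its "payload". carry_out: Moves the arm, as the interface text tells. Its arguments: {"type":"object","properties":{"commands":{"type":"array","items":{"type":"number"}},"grip_force":{"type":"number"}},"required":["commands"]}

```bash
mkdir -p pics; ls; cat > h.py <<'E'
import numpy as np, cv2
from bench import sense, optics, order, r
def cloud(name):
    c=optics.calibration(name); img,d=optics.snapshot(name)
    K=np.array(c["mtx"],float); k1=c["k1"]; T=np.array(c["extrinsics"],float)
    v,u=np.mgrid[:400,:640]
    x=(u-K[0,2])/K[0,0]; y=(v-K[1,2])/K[1,1]
    xd,yd=x.copy(),y.copy()
    for _ in range(15):
        f=1+k1*(x*x+y*y); x,y=xd/f,yd/f
    P=np.stack([x*d,-y*d,-d,np.ones_like(d)],-1)@T.T
    P=P[...,:3]; P[d<=0]=np.nan
    return img,d,P
def save(img,fn): cv2.imwrite("pics/"+fn,cv2.cvtColor(img,cv2.COLOR_RGB2BGR))
E
python3 - <<'E'
from h import *
s=sense(); print({k:np.round(v,2) for k,v in s.items()}, r.nose_length)
a,_,P=cloud("scene"); b,_,Q=cloud("side")
np.savez("c0.npz",a=a,P=P,b=b,Q=Q)
save(a,"scene0.png"); save(b,"side0.png")
for n in("scene","side"): print(optics.calibration(n)["extrinsics"])
E
```

```text
pics
{'time': np.float64(0.0), 'joint_pos': array([-71.87,   7.52,  85.33,  -0.  ,  87.26,  -4.89]), 'qd': array([ 0.07, -0.07, -0.07,  0.1 , -0.02,  0.07]), 'joint_efforts': array([ 0.000e+00, -5.694e+01, -5.006e+01, -0.000e+00,  1.000e-02,
        0.000e+00]), 'tool_pos': array([ 234.49, -551.73,  252.23]), 'tcp_rot': array([-94.48,  89.89, 108.55]), 'ft_force': array([ 0.02,  0.01, -0.25]), 'wrist_torque': array([-0.  , -0.04,  0.06]), 'finger_gap': np.float64(85.33)} 22.0
[[ 5.24664167e-01 -4.91693318e-01  6.94956971e-01  9.73888476e+02]
 [ 8.51047982e-01  3.23163799e-01 -4.13862890e-01 -2.26693662e+02]
 [-2.10913170e-02  8.08580757e-01  5.88007072e-01  4.64248557e+02]
 [ 0.00000000e+00  0.00000000e+00  0.00000000e+00  1.00000000e+00]]
[[ 9.53115505e-01  2.23880035e-01 -2.03589202e-01  4.01090719e+02]
 [-3.02580339e-01  6.96204438e-01 -6.50956619e-01 -4.11323852e+02]
 [-3.99648449e-03  6.82038936e-01  7.31304941e-01  6.02285913e+02]
 [ 0.00000000e+00  0.00000000e+00  0.00000000e+00  1.00000000e+00]]
```

```bash
python3 -c "
import cv2,numpy as np
cv2.imwrite('pics/both0.png',np.vstack([cv2.imread('pics/scene0.png')[:300],cv2.imread('pics/side0.png')[:300]]))" ; ls pics
```

```text
both0.png
scene0.png
side0.png
```

View pics/scene0.png

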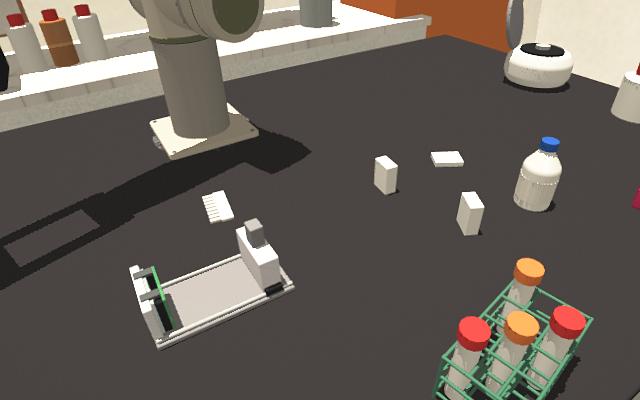

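View pics/side0.png

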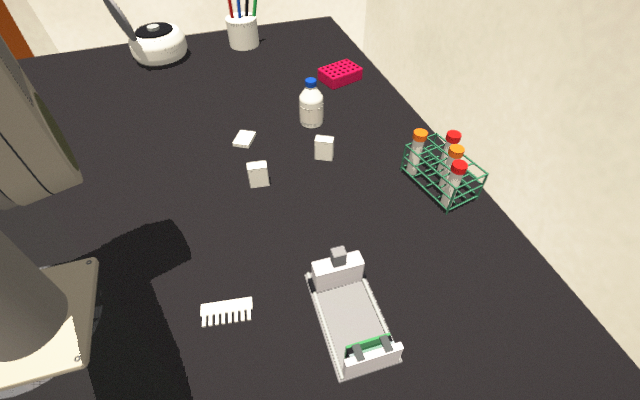

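The scene view shows the stand with the cassette at (155,300), the jaw and grip at (258,250), and the blocks at (385,175) and (470,213). The unwanted plate is at (447,158). In the side view the jaw is at (338,265), the cassette at (370,355), and the blocks at (258,174) and (324,148).

```bash
python3 - <<'E'
from h import *
D=np.load("c0.npz")
def rect(p,n):
    p=p[:,:2].astype(np.float32)
    if len(p)<5: print(n,len(p)); return
    m=cv2.minAreaRect(p); print(n,len(p),np.round(m[0],1),np.round(m[1],1),round(m[2],1),"mean",p.mean(0).round(1))
for cam,R,wins in(("a","P",dict(b1=(150,200,365,405),b2=(185,240,450,492),jaw=(210,300,230,300),cas=(255,350,125,180),floor=(240,345,150,290))),
            ("b","Q",dict(b1=(155,192,240,275),b2=(130,165,310,340),jaw=(240,300,305,370),cas=(325,385,335,410),floor=(270,380,300,400)))):
    P=D[R]
    for k,(r0,r1,c0,c1) in wins.items():
        q=P[r0:r1,c0:c1].reshape(-1,3); q=q[~np.isnan(q[:,0])]
        z=q[:,2]
        if k[0]=='b':
            print(cam,k,"zmax",np.percentile(z,[95,99]).round(1)); rect(q[(z>56)&(z<66)],"top"); rect(q[(z>15)],"all>15")
        elif k=="jaw":
            print(cam,k,np.percentile(z,[99]).round(1)); rect(q[z>98],"grip top"); rect(q[(z>74)],"grip all");rect(q[(z>62)&(z<72)],"jaw top")
        elif k=="cas": print(cam,k,np.percentile(z,[99]).round(1)); rect(q[(z>62)&(z<85)],"cas top"); 
        else: rect(q[(z>5)&(z<10.5)],cam+" floor")
E
```

```text
a b1 zmax [57.4 58.6]
top 155 [455.6 216.2] [24.2 46.1] 83.6 mean [456.7 216.2]
all>15 563 [455.6 216.6] [25.1 46.2] 83.6 mean [461.8 211.9]
a b2 zmax [59.1 60. ]
top 242 [629.  261.8] [24.8 45. ] 62.8 mean [631.4 259.6]
all>15 736 [628.7 261.8] [24.9 46.8] 62.2 mean [634.6 254.5]
a jaw [101.3]
grip top 176 [539.7 -85. ] [19.7 24.1] 88.9 mean [540.9 -85.6]
grip all 411 [540.2 -84.9] [20.4 25. ] 89.8 mean [544.9 -86.6]
jaw top 625 [539.4 -85. ] [30.2 89.2] 89.1 mean [554.3 -88.5]
a cas [69.2]
cas top 895 [ 536.7 -239.1] [30.8 91. ] 89.3 mean [ 541.  -241.8]
a floor 4708 [ 542.  -154.2] [200.8 102.6] 89.2 mean [ 544.7 -162.5]
b b1 zmax [60.6 61.7]
top 165 [454.9 218.1] [25.7 42.7] 80.0 mean [454.8 217.2]
all>15 428 [455.1 218.6] [26.  43.8] 83.3 mean [454.1 211.6]
b b2 zmax [60.9 62. ]
top 136 [627.6 261.6] [25.7 44.3] 65.4 mean [627.4 260.6]
all>15 385 [627.8 261.6] [26.  44.5] 64.0 mean [625.7 255.5]
b jaw [103.2]
grip top 161 [538.7 -84.8] [19.6 24.3] 87.5 mean [538.3 -85.9]
grip all 287 [538.7 -84.9] [20.2 24.2] 88.7 mean [537.2 -88.6]
jaw top 642 [537.9 -84.6] [30.9 86.1] 89.3 mean [535.2 -87.9]
b cas [71.7]
cas top 1031 [ 535.6 -237.2] [31.3 90.7] 89.0 mean [ 533.9 -240.6]
b floor 3166 [ 540.8 -153.4] [199.5 116.1] 88.4 mean [ 532.3 -157.2]
```

```bash
cat >> h.py <<'E'
from scipy.spatial.transform import Rotation as Ro
def goto(x,y,z,phi):
    s=sense(); R0=Ro.from_euler("xyz",s["tcp_rot"],degrees=True)
    best=None
    for k in(0,180):
        a=np.radians(phi+k); X=np.array([0,0,-1.]);Y=np.array([np.cos(a),np.sin(a),0])
        v=(R0.inv()*Ro.from_matrix(np.stack([X,Y,np.cross(X,Y)],1))).as_rotvec(degrees=True)
        if best is None or np.linalg.norm(v)<np.linalg.norm(best): best=v
    print("t",round(s["time"],2),"shift",np.round(R0.inv().apply(np.array([x,y,z])-s["tool_pos"])/1000,4),"turn",best.round(1),
      "| pos",s["tool_pos"].round(1),"q6",s["joint_pos"][5].round(1),"F",s["ft_force"].round(1),"gap",round(float(s["finger_gap"]),1))
    print("axes\n",R0.as_matrix().round(3))
E
python3 -c "
from h import *
goto(628.3,261.7,150,-26.5)"
```

```text
t 0.1 shift [ 0.1034 -0.5945 -0.6805] turn [-40.5  -0.    0.1] | pos [ 234.5 -551.7  252.3] q6 -4.9 F [ 0.   0.7 -0.8] gap 85.2
axes
 [[-0.001  0.391 -0.92 ]
 [ 0.002 -0.92  -0.391]
 [-1.    -0.002 -0.   ]]
```

{"api": "carry_out", "payload": {"commands": [0.04,-0.5945,-0.6805,-40.5,0,0,-1,0.04,-0.5945,-0.6805,-40.5,0,0,-1,0.04,-0.5945,-0.6805,-40.5,0,0,-1,0.04,-0.5945,-0.6805,-40.5,0,0,-1,0.04,-0.5945,-0.6805,-40.5,0,0,-1,0.04,-0.5945,-0.6805,-40.5,0,0,-1,0.04,-0.5945,-0.6805,-40.5,0,0,-1,0.04,-0.5945,-0.6805,-40.5,0,0,-1,0.04,-0.5945,-0.6805,-40.5,0,0,-1,0.04,-0.5945,-0.6805,-40.5,0,0,-1,0.04,-0.5945,-0.6805,-40.5,0,0,-1,0.04,-0.5945,-0.6805,-40.5,0,0,-1], "grip_force": 30}}

```text
time: 1.6
tool_pos: [561.3, 124.3, 219.8]
tcp_rot: [-123.5, 89.9, 120.1]
ft_force: [0.6, -1.5, 0.7]
finger_gap: 85.5
```

```bash
python3 -c "
from h import *
goto(628.3,261.7,130,-26.5)"
```

```text
t 1.6 shift [ 0.09   -0.0012 -0.1527] turn [ 0.  -0.   0.1] | pos [561.3 124.3 219.8] q6 33.8 F [ 0.6 -1.5  0.7] gap 85.5
axes
 [[-0.001  0.895 -0.446]
 [ 0.001 -0.446 -0.895]
 [-1.    -0.001 -0.001]]
```

{"api": "carry_out", "payload": {"commands": [0.09,-0.001,-0.153,0,0,0,-1,0.09,-0.001,-0.153,0,0,0,-1,0.09,-0.001,-0.153,0,0,0,-1,0.09,-0.001,-0.153,0,0,0,-1,0.09,-0.001,-0.153,0,0,0,-1]}}

```text
time: 2.22
tool_pos: [628.3, 261.6, 129.5]
tcp_rot: [-83.3, 89.9, 160.2]
ft_force: [0.2, 0.1, 0.5]
finger_gap: 85.5
```

```bash
python3 -c "
from h import *
goto(628.3,261.7,43,-26.5)
a,d,P=cloud('wrist'); save(a,'w1.png')
z=P[...,2]; m=(z>54)&(z<66)&(abs(P[...,0]-628)<45)&(abs(P[...,1]-262)<45); q=P[m][:,:2].astype(np.float32); print(len(q), cv2.minAreaRect(q) if len(q)>4 else 0)"
```

```text
t 2.23 shift [ 0.0865  0.0001 -0.0002] turn [0.1 0.  0.1] | pos [628.3 261.6 129.5] q6 44.7 F [0.2 0.1 0.5] gap 85.5
axes
 [[-0.002  0.895 -0.445]
 [ 0.001 -0.445 -0.895]
 [-1.    -0.002  0.   ]]
2438 ((629.497802734375, 263.0805969238281), (24.09885025024414, 44.09105682373047), 62.134483337402344)
```

View pics/w1.png

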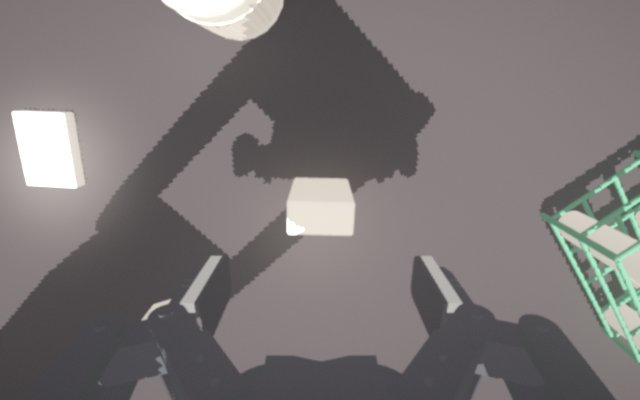

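The wrist view shows block b2 centred between the open fingers at (321,207), with clear space on both sides. I'll descend, grip and lift.

{"api": "carry_out", "payload": {"commands": [0.045,0,-0.001,1,0,0,-1,0.087,0,-0.001,1,0,0,-1,0.087,0,-0.001,1,0,0,-1,0.087,0,-0.001,1,0,0,1,0.087,0,-0.001,1,0,0,1,0.087,0,-0.001,1,0,0,1,0.087,0,-0.001,1,0,0,1,0.087,0,-0.001,1,0,0,1,0.087,0,-0.001,1,0,0,1,0.087,0,-0.001,1,0,0,1], "grip_force": 30}}

```text
time: 3.52
tool_pos: [631.3, 262.7, 47.2]
tcp_rot: [145.9, 89.7, 28.4]
ft_force: [0.1, -0.8, 7.8]
finger_gap: 43.7
```

```bash
python3 -c "
from h import *
goto(538,-205,180,-0.9)"
```

```text
t 3.52 shift [-0.1344  0.1335  0.4574] turn [-26.6  -0.2  -0.2] | pos [631.3 262.7  47.2] q6 45.7 F [ 0.1 -0.8  7.8] gap 43.7
axes
 [[ 0.005  0.887 -0.462]
 [ 0.003 -0.462 -0.887]
 [-1.     0.003 -0.004]]
```

{"api": "carry_out", "payload": {"commands": [-0.03,0,0,0,0,0,1,-0.075,0,0,0,0,0,1,-0.134,0.013,0.045,-3,0,0,1,-0.134,0.026,0.09,-6,0,0,1,-0.134,0.039,0.135,-9,0,0,1,-0.134,0.052,0.18,-12,0,0,1,-0.134,0.066,0.228,-15,0,0,1,-0.134,0.08,0.275,-18,0,0,1,-0.134,0.093,0.32,-21,0,0,1,-0.134,0.107,0.366,-24,0,0,1,-0.134,0.12,0.412,-26.6,0,0,1,-0.134,0.134,0.457,-26.6,0,0,1]}}

```text
time: 5.03
tool_pos: [538.5, -206.5, 180.9]
tcp_rot: [105.5, 89.6, 14.6]
ft_force: [1.1, 0.8, -0.7]
finger_gap: 43.6
```

```bash
python3 -c "
from h import *
goto(537,-205.8,75,-0.9)"
```

```text
t 5.03 shift [ 0.1059 -0.0022 -0.0005] turn [ 0.1 -0.1 -0.4] | pos [ 538.5 -206.5  180.9] q6 -25.4 F [ 1.1  0.8 -0.7] gap 43.6
axes
 [[ 0.007  1.    -0.015]
 [ 0.002 -0.015 -1.   ]
 [-1.     0.006 -0.002]]
```

{"api": "carry_out", "payload": {"commands": [0.04,-0.0015,0,0,0,0,1,0.08,-0.0015,0,0,0,0,1,0.106,-0.0015,-0.0005,0,0,0,1,0.106,-0.0015,-0.0005,0,0,0,1]}}

```text
time: 5.52
tool_pos: [536.1, -205.0, 73.1]
tcp_rot: [141.7, 89.7, 50.9]
ft_force: [-1.5, 0.2, -0.4]
finger_gap: 43.7
```

```bash
python3 -c "
from h import *
goto(537,-205.8,56,-0.9)
a,d,P=cloud('scene'); b,_,Q=cloud('side')
save(np.vstack([cv2.resize(a[160:360,80:380],(750,500))[:,:],])[:590],'p1.png')
save(cv2.resize(b[200:400,260:460],(590,590)),'p1b.png')"
```

```text
t 5.53 shift [0.0171 0.0008 0.0008] turn [ 0.1 -0.2 -0.2] | pos [ 536.1 -205.    73.1] q6 -25.5 F [-1.5  0.2 -0.4] gap 43.7
axes
 [[ 0.003  1.    -0.015]
 [ 0.004 -0.015 -1.   ]
 [-1.     0.003 -0.004]]
```

View pics/p1.png

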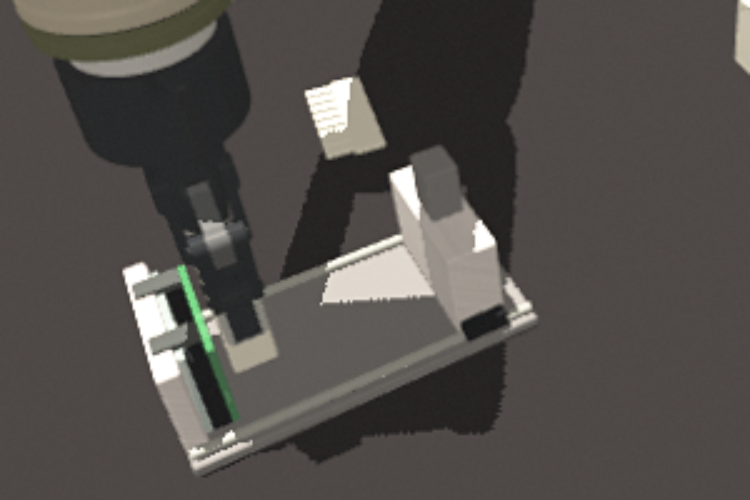

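The block hangs upright in the gap at (250,345), just clear of the glass. I'll lower it.

{"api": "carry_out", "payload": {"commands": [0.008,0,0,0,0,0,1,0.014,0,0,0,0,0,1,0.017,0,0,0,0,0,1,0.018,0,0,0,0,0,1,0.018,0,0,0,0,0,1]}}

```text
time: 6.25
tool_pos: [538.6, -206.0, 58.3]
tcp_rot: [98.6, 89.6, 7.8]
ft_force: [-0.3, -0.6, -1.0]
finger_gap: 43.5
```

{"api": "carry_out", "payload": {"commands": [0.002,0,0,0,0,0,1,0.003,0,0,0,0,0,1,0.003,0,0,0,0,0,1]}}

```text
time: 6.62
tool_pos: [538.6, -206.1, 55.3]
tcp_rot: [98.4, 89.6, 7.6]
ft_force: [1.0, 0.1, -0.3]
finger_gap: 43.8
```

```bash
python3 -c "
from h import *
goto(537,-205.8,56,-0.9)"
```

```text
t 6.62 shift [-0.0007 -0.0016 -0.0002] turn [ 0.1 -0.1 -0.4] | pos [ 538.6 -206.1   55.3] q6 -25.5 F [ 1.   0.1 -0.3] gap 43.8
axes
 [[ 0.008  1.    -0.014]
 [ 0.001 -0.015 -1.   ]
 [-1.     0.008 -0.001]]
```

Still no contact, so I'll go lower until the force rises.

{"api": "carry_out", "payload": {"commands": [0.001,-0.001,0,0,0,0,1,0.002,-0.001,0,0,0,0,1,0.003,-0.001,0,0,0,0,1,0.003,-0.001,0,0,0,0,1]}}

```text
time: 7.12
tool_pos: [538.7, -206.3, 55.2]
tcp_rot: [93.7, 89.5, 2.9]
ft_force: [-7.1, 4.7, 20.3]
finger_gap: 43.9
```

{"api": "carry_out", "payload": {"commands": [-0.001,0,0,0,0,0,1,-0.001,0,0,0,0,0,-1,-0.001,0,0,0,0,0,-1,-0.001,0,0,0,0,0,-1,-0.001,0,0,0,0,0,-1,-0.03,0,0,0,0,0,-1,-0.07,0,0,0,0,0,-1,-0.125,0,0,0,0,0,-1,-0.125,0,0,0,0,0,-1]}}

```text
time: 8.25
tool_pos: [540.6, -207.9, 186.4]
tcp_rot: [78.7, 88.9, -12.1]
ft_force: [-0.0, 0.1, -0.3]
finger_gap: 85.5
```

```bash
python3 -c "
from h import *
goto(455.3,217,130,-6.7)
a,d,P=cloud('wrist'); b,_,Q=cloud('side');c,_,S=cloud('scene')
for P in (P,Q,S):
  z=P[...,2]
  m=(z>61)&(z<74)&(abs(P[...,0]-537)<40)&(abs(P[...,1]+202)<18); q=P[m][:,:2].astype(np.float32); print(len(q), cv2.minAreaRect(q) if len(q)>4 else 0, np.median(z[m]) if len(q) else 0)"
```

```text
t 8.25 shift [ 0.0531 -0.0924 -0.4238] turn [ 5.9  0.2 -1.1] | pos [ 540.6 -207.9  186.4] q6 -25.5 F [-0.   0.1 -0.3] gap 85.5
axes
 [[ 0.019  1.    -0.014]
 [-0.004 -0.014 -1.   ]
 [-1.     0.019  0.004]]
1672 ((540.22119140625, -207.6054229736328), (24.45313835144043, 43.83541488647461), 88.2982406616211) 68.8823698678185
503 ((538.4083862304688, -206.22447204589844), (24.804418563842773, 44.78334045410156), 89.01313018798828) 68.81813119102742
473 ((540.6949462890625, -208.27667236328125), (23.248863220214844, 45.36903381347656), 89.2546157836914) 66.50677019744921
```

Block 1 stands released at about (539.5, -207), top at 68 mm, which is where I wanted it. Next is the other block.

{"api": "carry_out", "payload": {"commands": [0.01,-0.092,-0.424,5.9,0,-1,-1,0.01,-0.092,-0.424,5.9,0,-1,-1,0.01,-0.092,-0.424,5.9,0,-1,-1,0.01,-0.092,-0.424,5.9,0,-1,-1,0.01,-0.092,-0.424,5.9,0,-1,-1,0.01,-0.092,-0.424,5.9,0,-1,-1,0.01,-0.092,-0.424,5.9,0,-1,-1,0.053,-0.092,-0.424,5.9,0,-1,-1,0.053,-0.092,-0.424,5.9,0,-1,-1,0.053,-0.092,-0.424,5.9,0,-1,-1]}}

```text
time: 9.65
tool_pos: [451.3, 218.5, 125.7]
tcp_rot: [-90.4, 89.4, 172.8]
ft_force: [1.2, 0.2, 0.7]
finger_gap: 85.7
```

```bash
python3 -c "
from h import *
a,d,P=cloud('wrist')
z=P[...,2]; m=(z>54)&(z<66)&(abs(P[...,0]-455)<40)&(abs(P[...,1]-217)<40); q=P[m][:,:2].astype(np.float32); print(len(q), cv2.minAreaRect(q))
goto(455.6,217.5,44,-7)"
```

```text
2503 ((456.12054443359375, 219.53955078125), (23.93889617919922, 44.02003860473633), 82.88813781738281)
t 9.7 shift [0.0827 0.0043 0.0008] turn [ 0.2 -0.1  0.5] | pos [452.2 218.6 126.7] q6 26.5 F [ 0.5 -0.4  1.3] gap 85.7
axes
 [[-0.008  0.993 -0.118]
 [ 0.002 -0.118 -0.993]
 [-1.    -0.009 -0.001]]
```

{"api": "carry_out", "payload": {"commands": [0.04,0.004,0,0,0,0.5,-1,0.082,0.004,0,0,0,0.5,-1,0.082,0.004,0,0,0,0.5,-1,0.082,0.004,0,0,0,0.5,1,0.082,0.004,0,0,0,0.5,1,0.082,0.004,0,0,0,0.5,1,0.082,0.004,0,0,0,0.5,1,0.082,0.004,0,0,0,0.5,1,0.082,0.004,0,0,0,0.5,1,0.082,0.004,0,0,0,0.5,1], "grip_force": 30}}

```text
time: 10.95
tool_pos: [457.2, 218.9, 47.1]
tcp_rot: [126.8, 89.7, 30.0]
ft_force: [-0.7, -0.2, 8.5]
finger_gap: 43.7
```

```bash
python3 -c "
from h import *
goto(538,-176.5,180,-0.9)"
```

```text
t 10.95 shift [-0.1335  0.1275  0.3827] turn [-5.9 -0.1 -0.2] | pos [457.2 218.9  47.1] q6 26.5 F [-0.7 -0.2  8.5] gap 43.7
axes
 [[ 0.004  0.993 -0.118]
 [ 0.002 -0.118 -0.993]
 [-1.     0.004 -0.003]]
```

{"api": "carry_out", "payload": {"commands": [-0.03,0,0,0,0,0,1,-0.075,0,0,0,0,0,1,-0.134,0.014,0.042,-1,0,0,1,-0.134,0.028,0.084,-2,0,0,1,-0.134,0.042,0.126,-3,0,0,1,-0.134,0.056,0.168,-4,0,0,1,-0.134,0.07,0.21,-5,0,0,1,-0.134,0.084,0.252,-5.9,0,0,1,-0.134,0.098,0.294,-5.9,0,0,1,-0.134,0.113,0.338,-5.9,0,0,1,-0.134,0.1275,0.383,-5.9,0,0,1,-0.134,0.1275,0.383,-5.9,0,0,1]}}

```text
time: 12.45
tool_pos: [538.3, -180.1, 181.5]
tcp_rot: [100.0, 89.7, 8.9]
ft_force: [0.6, 0.6, -1.1]
finger_gap: 43.7
```

```bash
python3 -c "
from h import *
goto(538.5,-176.5,80,-0.9)"
```

```text
t 12.45 shift [ 0.1015 -0.0004 -0.0035] turn [-0.2 -0.1 -0.3] | pos [ 538.3 -180.1  181.5] q6 -22.7 F [ 0.6  0.6 -1.1] gap 43.7
axes
 [[ 0.005  1.    -0.019]
 [ 0.001 -0.019 -1.   ]
 [-1.     0.005 -0.001]]
```

{"api": "carry_out", "payload": {"commands": [0.02,0,-0.0035,0,0,0,1,0.045,0,-0.0035,0,0,0,1,0.045,0,-0.0035,0,0,0,1]}}

```text
time: 12.82
tool_pos: [536.4, -174.3, 133.0]
tcp_rot: [-172.3, 89.8, 96.7]
ft_force: [0.1, 0.6, -0.9]
finger_gap: 44.2
```

```bash
python3 -c "
from h import *
goto(538.5,-176.5,60,-0.9)
b,_,Q=cloud('side');c,_,S=cloud('scene')
for P in (Q,S):
  z=P[...,2]
  for lo,hi,y in((61,74,-207),(85,130,-176)):
    m=(z>lo)&(z<hi)&(abs(P[...,0]-538)<21)&(abs(P[...,1]-y)<17); q=P[m][:,:2].astype(np.float32); print(len(q), cv2.minAreaRect(q) if len(q)>4 else 0, np.min(z[m]) if len(q) else 0)
save(cv2.resize(c[160:360,80:380],(750,500)),'p2.png')"
```

```text
t 12.82 shift [0.073  0.0022 0.0024] turn [-0.1 -0.2  0. ] | pos [ 536.4 -174.3  133. ] q6 -22.3 F [ 0.1  0.6 -0.9] gap 44.2
axes
 [[-0.     1.    -0.018]
 [ 0.003 -0.018 -1.   ]
 [-1.    -0.    -0.003]]
509 ((537.7759399414062, -209.0325927734375), (29.846839904785156, 41.54719161987305), 89.8772964477539) 61.112650421458056
313 ((538.0764770507812, -184.40692138671875), (3.057586193084717, 41.89334487915039), 88.68295288085938) 87.98075790041139
398 ((538.5005493164062, -210.2252655029297), (27.427854537963867, 40.758365631103516), 89.87663269042969) 62.26552308356952
215 ((538.0993041992188, -175.39154052734375), (24.48947525024414, 41.78170394897461), 89.95036315917969) 86.69983915405561
```

View pics/p2.png

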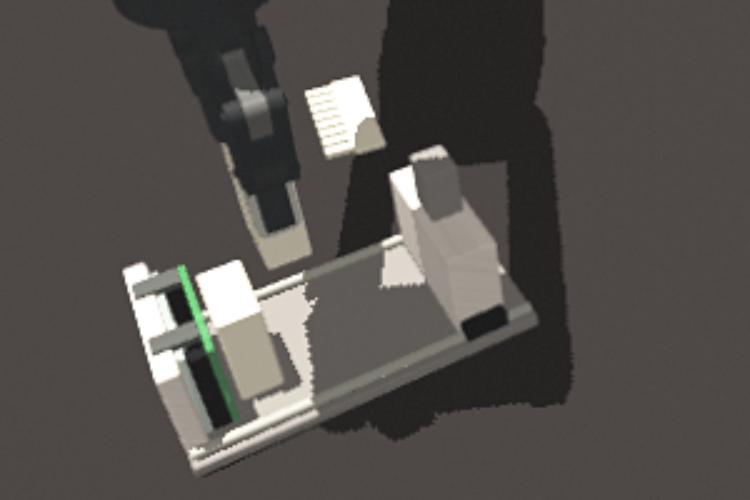

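Block 1 stands at (240,330) beside the glass, and block 2 is held at (280,225). They are about 9 mm apart in y, so I'll lower straight down.

{"api": "carry_out", "payload": {"commands": [0.03,0.002,0,0,0,0,1,0.055,0.002,0,0,0,0,1,0.068,0.002,0,0,0,0,1,0.075,0.002,0,0,0,0,1,0.079,0.002,0,0,0,0,1,0.079,0.002,0,0,0,0,1]}}

```text
time: 13.68
tool_pos: [541.0, -175.5, 57.7]
tcp_rot: [103.0, 89.7, 12.0]
ft_force: [-0.5, 0.3, -1.4]
finger_gap: 43.8
```

{"api": "carry_out", "payload": {"commands": [0.001,-0.001,0,0,0,0,1,0.002,-0.001,0,0,0,0,1,0.003,-0.001,0,0,0,0,1,0.004,-0.001,0,0,0,0,1]}}

```text
time: 14.18
tool_pos: [540.2, -175.6, 55.1]
tcp_rot: [100.8, 89.7, 9.8]
ft_force: [-6.5, 3.2, 17.6]
finger_gap: 43.3
```

Contact at the same height as before. Release and retreat.

{"api": "carry_out", "payload": {"commands": [-0.001,0,0,0,0,0,1,-0.001,0,0,0,0,0,-1,-0.001,0,0,0,0,0,-1,-0.001,0,0,0,0,0,-1,-0.001,0,0,0,0,0,-1,-0.03,0,0,0,0,0,-1,-0.07,0,0,0,0,0,-1,-0.125,0,0,0,0,0,-1,-0.125,0,0,0,0,0,-1]}}

```text
time: 15.3
tool_pos: [542.9, -177.1, 186.3]
tcp_rot: [78.3, 89.2, -12.8]
ft_force: [0.3, -0.2, 0.2]
finger_gap: 85.3
```

```bash
python3 -c "
from h import *
goto(539,-85,150,-0.9)
for n in('wrist','side','scene'):
  c,_,P=cloud(n)
  z=P[...,2]
  for lo,hi,y,w in((61,74,-202.5,17.5),(61,74,-172,15),(94,110,-85,20)):
    m=(z>lo)&(z<hi)&(abs(P[...,0]-538)<35)&(abs(P[...,1]-y)<w); q=P[m][:,:2].astype(np.float32); print(n,len(q), cv2.minAreaRect(q) if len(q)>4 else 0, np.median(z[m]) if len(q) else 0)"
```

```text
t 15.3 shift [ 0.0359 -0.006  -0.0921] turn [-0.1  0.2 -0.8] | pos [ 542.9 -177.1  186.3] q6 -22.3 F [ 0.3 -0.2  0.2] gap 85.3
axes
 [[ 0.014  1.    -0.018]
 [-0.003 -0.018 -1.   ]
 [-1.     0.014  0.003]]
wrist 1618 ((540.3255004882812, -201.7342987060547), (33.587318420410156, 44.15175247192383), 89.65771484375) 68.76597933665626
wrist 1653 ((541.2713623046875, -175.30319213867188), (23.542478561401367, 44.05104446411133), 88.73858642578125) 68.8651823651218
wrist 1313 ((539.83203125, -84.6717758178711), (19.105512619018555, 23.870100021362305), 88.7816390991211) 102.7527261067647
side 563 ((538.5928955078125, -201.9292755126953), (33.82755661010742, 44.748191833496094), 89.99537658691406) 68.67420386197989
side 437 ((539.478759765625, -174.8311767578125), (23.801698684692383, 44.70511245727539), 88.29320526123047) 69.04315749343402
side 12 ((529.9932250976562, -93.6668472290039), (5.279329776763916, 1.7434793710708618), 9.727806091308594) 98.71821289597514
scene 549 ((540.20556640625, -202.46435546875), (34.7720947265625, 45.85597229003906), 89.58059692382812) 66.46594228583126
scene 432 ((541.1263427734375, -175.66336059570312), (45.44219970703125, 22.43609619140625), 0.23130440711975098) 66.65211448630563
scene 215 ((539.4436645507812, -84.71775817871094), (20.562280654907227, 25.780942916870117), 88.30110168457031) 100.56801454439812
```

Both blocks stand correctly, at world y ≈ -207 and -175. Now the jaw grip at about (539.3, -84.8).

{"api": "carry_out", "payload": {"commands": [0.03,-0.002,-0.046,0,0,-0.5,-1,0.036,-0.004,-0.092,0,0,-0.8,-1,0.036,-0.004,-0.092,0,0,-0.8,-1,0.036,-0.004,-0.092,0,0,-0.8,-1]}}

```text
time: 15.95
tool_pos: [536.3, -83.4, 142.1]
tcp_rot: [-96.2, 89.3, 172.8]
ft_force: [-0.1, -0.1, 0.1]
finger_gap: 85.5
```

```bash
python3 -c "
from h import *
goto(539.3,-84.8,95,-0.9)"
```

```text
t 15.95 shift [0.0471 0.0036 0.0014] turn [-0.1 -0.1  0.7] | pos [536.3 -83.4 142.1] q6 -13.2 F [-0.1 -0.1  0.1] gap 85.5
axes
 [[-0.012  1.    -0.017]
 [ 0.002 -0.017 -1.   ]
 [-1.    -0.012 -0.001]]
```

{"api": "carry_out", "payload": {"commands": [0.025,0.003,0.001,0,0,0.7,-1,0.047,0.003,0.001,0,0,0.7,-1,0.047,0.003,0.001,0,0,0.7,-1,0.047,0.003,0.001,0,0,0.7,1,0.047,0.003,0.001,0,0,0.7,1,0.047,0.003,0.001,0,0,0.7,1,0.047,0.003,0.001,0,0,0.7,1,0.047,0.003,0.001,0,0,0.7,1,0.047,0.003,0.001,0,0,0.7,1,0.047,0.003,0.001,0,0,0.7,1,0.047,0.003,0.001,0,0,0.7,1], "grip_force": 30}}

```text
time: 17.32
tool_pos: [538.9, -84.6, 96.0]
tcp_rot: [141.9, 89.9, 50.9]
ft_force: [-3.8, -0.9, 5.4]
finger_gap: 23.5
```

```bash
python3 -c "
from h import *
a=np.radians(-90.9); s=sense()['tool_pos']; print(s)
goto(s[0]+60*np.cos(a),s[1]+60*np.sin(a),s[2],-0.9)"
```

```text
[538.94241471 -84.55327921  95.980003  ]
t 17.32 shift [-0.0001  0.0001  0.06  ] turn [-0.1 -0.1 -0. ] | pos [538.9 -84.6  96. ] q6 -13.4 F [-3.8 -0.9  5.4] gap 23.5
axes
 [[ 0.001  1.    -0.017]
 [ 0.001 -0.017 -1.   ]
 [-1.     0.001 -0.001]]
```

{"api": "carry_out", "payload": {"commands": [0,0,0.005,0,0,0,1,0,0,0.01,0,0,0,1,0,0,0.015,0,0,0,1,0,0,0.02,0,0,0,1,0,0,0.025,0,0,0,1,0,0,0.03,0,0,0,1,0,0,0.035,0,0,0,1,0,0,0.04,0,0,0,1,0,0,0.045,0,0,0,1,0,0,0.049,0,0,0,1,0,0,0.052,0,0,0,1,0,0,0.055,0,0,0,1]}}

```text
time: 18.82
tool_pos: [538.0, -139.7, 96.0]
tcp_rot: [139.1, 89.9, 48.2]
ft_force: [-1.8, 2.4, 3.2]
finger_gap: 23.5
```

{"api": "carry_out", "payload": {"commands": [0,0,0.002,0,0,0,1,0,0,0.004,0,0,0,1,0,0,0.006,0,0,0,1,0,0,0.008,0,0,0,1,0,0,0.01,0,0,0,1,0,0,0.012,0,0,0,1]}}

```text
time: 19.58
tool_pos: [537.9, -151.8, 96.0]
tcp_rot: [140.3, 89.9, 49.3]
ft_force: [-2.1, 3.3, 2.9]
finger_gap: 23.5
```

Force has gone from 2.4 to 3.3 N, so the blocks are being pushed along. I'll continue in small steps.

{"api": "carry_out", "payload": {"commands": [0,0,0.0015,0,0,0,1,0,0,0.003,0,0,0,1,0,0,0.0045,0,0,0,1,0,0,0.006,0,0,0,1]}}

```text
time: 20.08
tool_pos: [537.8, -157.7, 96.0]
tcp_rot: [144.9, 89.9, 53.9]
ft_force: [-1.6, 4.3, 3.5]
finger_gap: 23.7
```

{"api": "carry_out", "payload": {"commands": [0,0,0.001,0,0,0,1,0,0,0.002,0,0,0,1,0,0,0.003,0,0,0,1]}}

```text
time: 20.45
tool_pos: [537.7, -160.2, 96.0]
tcp_rot: [163.6, 89.9, 72.7]
ft_force: [-3.1, 10.0, 5.1]
finger_gap: 23.8
```

{"api": "carry_out", "payload": {"commands": [0,0,0.0005,0,0,0,1,0,0,0.001,0,0,0,1,0,0,0.0015,0,0,0,1]}}

```text
time: 20.82
tool_pos: [537.7, -160.3, 96.0]
tcp_rot: [175.7, 89.7, 84.8]
ft_force: [-2.4, 13.6, 7.2]
finger_gap: 23.7
```

It's snug: the jaw stopped at -160.3 while the force rose to 13.6 N. Now let go and rise.

{"api": "carry_out", "payload": {"commands": [0,0,0,0,0,0,1,0,0,0,0,0,0,-1,0,0,0,0,0,0,-1,0,0,0,0,0,0,-1,0,0,0,0,0,0,-1,-0.03,0,0,0,0,0,-1,-0.07,0,0,0,0,0,-1,-0.12,0,0,0,0,0,-1,-0.12,0,0,0,0,0,-1,-0.12,0,0,0,0,0,-1]}}

```text
time: 22.08
tool_pos: [537.7, -160.9, 215.9]
tcp_rot: [171.6, 89.7, 80.6]
ft_force: [0.7, -0.5, -1.9]
finger_gap: 85.5
```

```bash
python3 -c "
from h import *
goto(539,-160,150,-0.9)
for n in('wrist','side','scene'):
  c,_,P=cloud(n)
  z=P[...,2]
  for lo,hi,y,w in((61,74,-200,26),(94,110,-160,20)):
    m=(z>lo)&(z<hi)&(abs(P[...,0]-538)<35)&(abs(P[...,1]-y)<w); q=P[m][:,:2].astype(np.float32); print(n,len(q), cv2.minAreaRect(q) if len(q)>4 else 0, np.median(z[m]) if len(q) else 0)
  if n=='scene': save(cv2.resize(c[160:360,80:380],(750,500)),'p3.png')"
```

```text
t 22.07 shift [ 0.0659  0.0013 -0.0006] turn [-0.  -0.3 -0. ] | pos [ 537.7 -160.9  215.9] q6 -21.1 F [ 0.7 -0.5 -1.9] gap 85.5
axes
 [[ 0.001  1.    -0.016]
 [ 0.004 -0.016 -1.   ]
 [-1.     0.001 -0.005]]
wrist 2262 ((538.0010986328125, -200.0032196044922), (69.62207794189453, 51.97648239135742), 0.005417002364993095) 68.79281314640852
wrist 801 ((538.1759643554688, -160.1588592529297), (19.943084716796875, 23.623823165893555), 88.69340515136719) 102.82706908401994
side 1029 ((537.9506225585938, -200.00115966796875), (51.944435119628906, 69.32703399658203), 89.87907409667969) 68.73445854257056
side 225 ((535.9725341796875, -159.64500427246094), (20.4631290435791, 24.266456604003906), 87.99581146240234) 101.97440583091378
scene 1084 ((537.9226684570312, -200.00477600097656), (51.89346694946289, 69.77719116210938), 89.97416687011719) 66.44116494593922
scene 246 ((538.3229370117188, -160.86561584472656), (20.24816131591797, 24.932355880737305), 88.4821548461914) 100.64850389505526
```

View pics/p3.png

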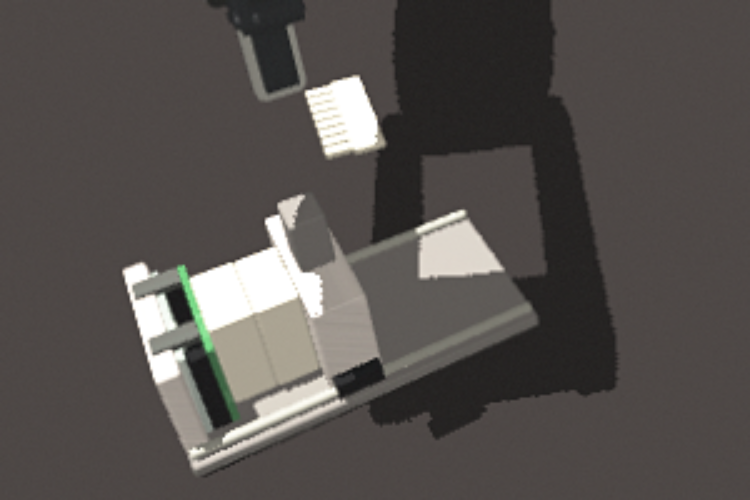

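The blocks stand upright at (240,330) and (280,310), closed up between glass and jaw with no visible gaps. The gripper is clear above, so I'm handing in.

```bash
python3 -c "
from h import *
print(order.hand_in())"
```

```text
the job is handed in; nothing more can be done
None
```

I placed both spacer blocks one at a time in the gap, standing upright with their broad faces to the glass. I then slid the jaw closed on them by its grip, let go and handed the job in at about 22 s of the 61 s allowed.

- **Jaw:** it stopped at about world y = -160.3 mm, roughly -6.5 mm in the stand's frame against the expected -7 mm. The push force rose from 3 N to about 14 N there. After release the cameras put the grip at -159.6 to -160.9 mm, so it stayed put.
- **Blocks:** the last picture shows no gaps between glass, blocks and jaw. The tops measured 66 to 69 mm against 68 mm expected. Before the jaw closed, the blocks were within about 3 mm of the stand's middle.
- **Disagreements:** the cameras differed from each other by about 2 mm, which is within the stated calibration. No check failed.

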